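# Slide the tube rack home into the code reader's corner stop

### The job

Push the big rack full of capped tubes along the bench, gently and only by its sides, into the corner of the L-shaped stop in front of the code reader, until its long side lies flush against the long back bar and its short side flush against the short side bar. Do not grip, lift or tip the rack, do not touch the tubes from above, and leave everything else on the bench where it stands.

Things in the scene. Friction and masses are not known exactly. Their poses are not given: they have to be found in the camera images.
- rack: Loose white block-shaped tube rack, 96 mm (its x) by 134 mm (its y), 40 mm high, flat upright sides, filled with green-capped tubes whose caps end 58 mm above the bench (three of the 24 places, at its +y end, are empty). Origin: centre of its underside; z up. About 0.35 kg (0.25 to 0.5), it slides on the bench at a push of a few newtons.
- dock: Fixed L-shaped stop: two aluminium bars, 30 mm high, 20 mm wide. Origin: the inside corner at bench height; z up. Inner face of the long back bar: plane x = 0 (bar at y -260 to +20 mm). Inner face of the short side bar: plane y = 0 (bar at x -150 mm to 0). The rack goes on the negative x, negative y side. +x points away from the robot, +y to its left, within 0.15 rad.
- bay (a point): The rack's place on the bench in the corner of the stop, thinly outlined by flat yellow tape: the seated rack's origin lies here (x = -48 mm, y = -67 mm from the stop's origin) with its axes parallel to the stop's. The grey code reader, 50 mm high, stands behind the back bar (22 to 72 mm beyond its inner face).
- pot: Bystander: loose specimen pot with a white lid, 48 mm across, 58 mm high. Origin: centre of its underside.
- tape_roll: Bystander: loose roll of paper tape lying flat, 60 mm across, 24 mm high. Origin: centre of its underside.
- small_rack: Bystander: loose small empty white rack, 76 mm (x) by 94 mm (y), 30 mm high, no tubes. Origin: centre of its underside.
- scanner: Bystander: loose grey hand scanner lying on its side, 190 mm long along its x, 55 mm wide, 45 mm high. Origin: near mid-length, on the bench.
- marker: Bystander: loose white marker pen with black cap, 118 mm long along its x, 15 mm wide, 13 mm high. Origin: near mid-length, on the bench.
- gel: Bystander: loose hand-gel bottle, 64 mm across, 160 mm high. Origin: centre of its underside.
There are look-alikes about, which are no part of the job. What is shaped like the rack but black, red or yellow is not meant.

How it is judged:
By the outcome, as a careful person would: the job done as asked, in the order asked, and still so for the second after the job is handed in, with the robot touching nothing.
It also fails if it takes over 64 s, if anything falls off the work surface, if the arm or the gripper's body presses on something with over 40 N, if the wrist force passes 120 N, or if a joint passes its speed limit or range.

### The arm

A 6-joint arm with a two-finger parallel gripper is mounted at the origin on the work surface. World frame = base frame: x ahead of the robot, y to its left, z up, the work surface at z = 0. Lengths are in m, angles in rad, forces in N, time in s.
With the tool pointing down it reaches from about 0.35 to 0.875 m from the base axis. Payload 4.2 kg.
Tool frame: the origin (TCP) lies on the centre line of the jaws, within the pads' length; the fingertips stand 19 mm ahead of it and the grasp point (between the pads) is the TCP; z points along the fingers, y is the line along which they close (so a half turn about z gives the same grasp; the last joint's range is limited). The gripper opens to 87 mm and grips with 3 to 60 N. Pads are 19 mm wide; open, the fingers measure 117 mm over their backs; the gripper's body (75 mm by 190 mm) begins 51 mm behind the grasp point.
Start: joints at [1.553, 0.385, 0.008, 0, -1.194, -0.259], TCP at [0.171, 0.601, 0.242] pointing down, gripper open.
Joint ranges: [-3.14, 3.14], [-1.21, 2.06], [-1.07, 1.41], [-3.16, 2.05], [-2.99, -0.16], [-3.1, 3.1]. Speed limits (rad/s): [2.79, 2.79, 3.14, 3.14, 3.14, 3.14].

### API

Orientations are given as a unit quaternion [x, y, z, w].
In Python, from workcell import manip gives the robot as it stands.
- The arm moves only by the tool step_arm, never from a script. Its argument "plan" is a list that holds one entry, the list of rows, each a list of 7 numbers: the finger opening in mm, from 0 to 87, then the shift along the world's x, y, z in mm, then the turn, a rotation vector about the world's x, y, z in degrees. In form: [[[grip, dx, dy, dz, wx, wy, wz], ...]]. A call has 1 to 5 rows; each row shifts and turns the commanded pose from where the row before left it; what a row does not reach is not made up. A row lasts 1/10 s, in which the tool goes at most 50 mm and 8.59 degrees, less where a joint would pass 70% of its speed; a pose out of reach is approached as far as the arm can. A call with a gripper value outside its range is refused whole. The fingers move at their own pace and stop on an object; "force" is the grip in N (left out, the last holds). Time passes only in rows, so rows that do not move let the fingers close. It gives the time, the measured TCP pose, the force, the opening and the grip force at its end, in the units of the state.
- manip.sense(): the state, without advancing time (a new reading comes with each control period).
- manip.grab_frame(name): name is "side" or "top" or "wrist"; returns (picture, depth): 384x512x3 uint8, red, green, blue; 384x512 float32, m along the optical axis (not along the pixel's ray), 0 where there is no reading.
- manip.get_calibration(name): a dict with "K" (3x3 intrinsics, pixels), "distortion" ([k1, k2, p1, p2, k3] as OpenCV has them; the pictures are not rectified), "extrinsics" (4x4, takes a point from world to camera coordinates); the wrist camera has in their place "mount" (4x4, takes a point from camera to tool coordinates, whose origin is the TCP and whose axes are the flange's). Camera axes: x right, y down, z forward; pixel columns grow to the right and rows downward; lengths in m; the calibration is good to about 2 mm. A picture is of the moment at which its call begins: read the wrist's pose just before it. get_calibration takes no time and is no camera call.
- manip.job_done(): hands the job in; it is judged then, once.
The state is a dict: "clock": time; "qpos": joint angles; "dq": joint speeds; "joint_efforts": joint torques, N m; "eef_pos": TCP position; "tool_rot": TCP orientation; "wrist_force": force on the tool from outside, world axes, zero at the start; "torque": the same for the moment, N m; "grip_width": finger opening in m; "gripper_force": force on a finger pad.
Only numpy, scipy, OpenCV 4.12 (cv2) and the standard library are available. Lean on these libraries where they do the work, as an engineer would, in place of code of your own. Each camera call takes 0.05 s, during which the arm holds its last target. There are 200 camera calls.

## Working session

There is one attempt and no reset: what is moved stays moved. The work goes in short steps, Python scripts to look and compute and a tool call to move; the robot and the scene stay as the last step left them, time stands still between calls to the robot, and variables do not carry over. Pictures are saved under pics/ and viewed, at most 10 in all, crops included, and the job is handed in when it is done.

Besides the shell and the picture viewer there is one more tool, called after ">>>" by a JSON object that holds its "api" and its "payload", one argument or row to a line. step_arm: Moves the arm, as the interface text tells. Its arguments: {"type":"object","properties":{"plan":{"type":"array"},"force":{"type":"number"}},"required":["plan"]}

```bash
mkdir -p pics; ls
cat > h.py <<'E'
import numpy as np,cv2,pickle
from workcell import manip
def snap(n):
    s=manip.sense(); im,d=manip.grab_frame(n); return s,im,d
def save(f,im): cv2.imwrite('pics/'+f,im[:,:,::-1])
def T_cw(n,s=None):
    c=manip.get_calibration(n)
    if n!='wrist': return np.linalg.inv(c['extrinsics'])
    from scipy.spatial.transform import Rotation as R
    T=np.eye(4);T[:3,:3]=R.from_quat(s['tool_rot']).as_matrix();T[:3,3]=s['eef_pos'];return T@c['mount']
def ray(n,px,z,s=None):
    c=manip.get_calibration(n);T=T_cw(n,s)
    u=cv2.undistortPoints(np.array(px,float).reshape(-1,1,2),np.array(c['K']),np.array(c['distortion'])).reshape(-1,2)
    d=np.c_[u,np.ones(len(u))]@T[:3,:3].T
    return T[:3,3]+d*((z-T[2,3])/d[:,2])[:,None]
def cloud(n,d,s=None):
    c=manip.get_calibration(n);T=T_cw(n,s);h,w=d.shape
    g=np.stack(np.meshgrid(np.arange(w),np.arange(h)),-1).reshape(-1,1,2).astype(float)
    u=cv2.undistortPoints(g,np.array(c['K']),np.array(c['distortion'])).reshape(-1,2)
    P=np.c_[u,np.ones(len(u))]*d.reshape(-1,1)
    return (P@T[:3,:3].T+T[:3,3]).reshape(h,w,3)
E
python3 - <<'E'
from h import *
o={}
for n in('top','side'):
    s,im,d=snap(n);o[n]=(s,im,d);save(n+'0.png',im)
    print(n,T_cw(n,s)[:3,3].round(3))
pickle.dump(o,open('o.pkl','wb'))
print(s['clock'],s['eef_pos'],s['tool_rot'],s['wrist_force'])
E
```

```text
pics
top [ 3.620e-01 -1.000e-03  1.128e+00]
side [0.175 0.63  0.743]
0.05 [0.17062554 0.60069965 0.24047595] [ 9.90424145e-01 -1.38053820e-01 -1.04756976e-04  1.07042236e-03] [ 1.50645747  0.61966203 -0.00175176]
```

View pics/top0.png

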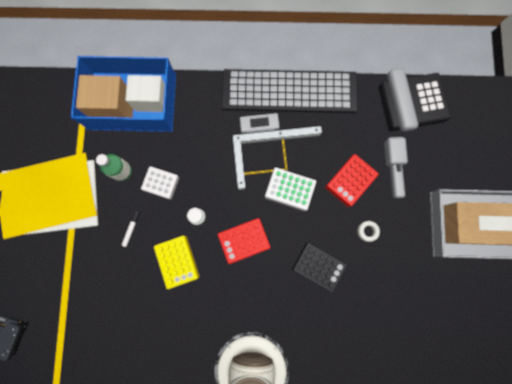

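View pics/side0.png

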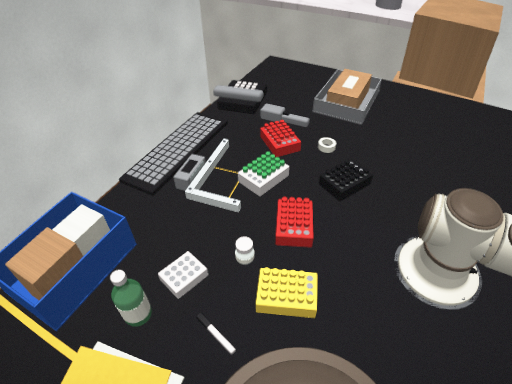

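Run:
```python
from h import *
o=pickle.load(open('o.pkl','rb'))
s,im,d=o['top'];C=cloud('top',d)
crop=cv2.resize(im[105:225,205:405],None,fx=4,fy=4,interpolation=cv2.INTER_CUBIC);save('crop0.png',crop)
hsv=cv2.cvtColor(im,cv2.COLOR_RGB2HSV)
print('bench z',np.median(C[200:215,420:425,2]), 'nan',(d==0).mean())
# bright/low-sat mask
m=((hsv[...,1]<70)&(hsv[...,2]>110)).astype(np.uint8); g=((hsv[...,0]>40)&(hsv[...,0]<90)&(hsv[...,1]>70)&(hsv[...,2]>60)).astype(np.uint8)
roi=np.zeros_like(m);roi[100:280,120:420]=1
for nm,mm in(('white|green',(m|g)*roi),):
    n,l,st,_=cv2.connectedComponentsWithStats(mm)
    for i in range(1,n):
        if st[i,4]<40: continue
        P=C[l==i];z=np.percentile(P[:,2],[10,50,90])
        cs,_=cv2.findContours((l==i).astype(np.uint8),cv2.RETR_EXTERNAL,cv2.CHAIN_APPROX_NONE)
        r=cv2.minAreaRect(cs[0]);pts=cv2.boxPoints(r)
        print(st[i],'z',z.round(3),'box',ray('top',pts,max(z[1],0))[:,:2].round(3).tolist())
```

```text
bench z 0.0007454934460657814 nan 0.004023234049479167
[125 100  38  17 391] z [0.027 0.069 0.102] box [[0.807, 0.416], [0.809, 0.3], [0.757, 0.297], [0.755, 0.412]]
[229 100 122   8 758] z [0.022 0.027 0.03 ] box [[0.832, 0.094], [0.84, -0.296], [0.816, -0.296], [0.808, 0.093]]
[396 100  22  29 468] z [0.077 0.082 0.086] box [[0.819, -0.42], [0.832, -0.468], [0.736, -0.487], [0.723, -0.44]]
[ 233  113   89   76 1707] z [0.008 0.031 0.052] box [[0.687, 0.165], [0.895, -0.097], [0.734, -0.21], [0.534, 0.049]]
[388 137  20  61 783] z [0.028 0.043 0.047] box [[0.713, -0.406], [0.72, -0.461], [0.53, -0.472], [0.523, -0.418]]
[120 159  12  21 181] z [0.025 0.057 0.094] box [[0.62, 0.421], [0.621, 0.387], [0.559, 0.383], [0.558, 0.416]]
[141 166  38  33 843] z [0.012 0.031 0.034] box [[0.532, 0.362], [0.611, 0.342], [0.58, 0.242], [0.501, 0.263]]
[ 265  167   52   44 1492] z [0.035 0.042 0.06 ] box [[0.516, -0.024], [0.614, -0.055], [0.572, -0.188], [0.475, -0.156]]
[186 207  20  18 266] z [0.001 0.057 0.061] box [[0.452, 0.217], [0.49, 0.183], [0.451, 0.142], [0.415, 0.176]]
[121 221  15  26 160] z [0.001 0.011 0.015] box [[0.358, 0.417], [0.437, 0.391], [0.43, 0.373], [0.352, 0.399]]
[358 221  22  21 302] z [0.    0.023 0.026] box [[0.451, -0.316], [0.452, -0.38], [0.391, -0.379], [0.39, -0.315]]
[330 264  13  16  93] z [0.039 0.041 0.044] box [[0.276, -0.224], [0.324, -0.25], [0.316, -0.266], [0.268, -0.24]]
```

View pics/crop0.png

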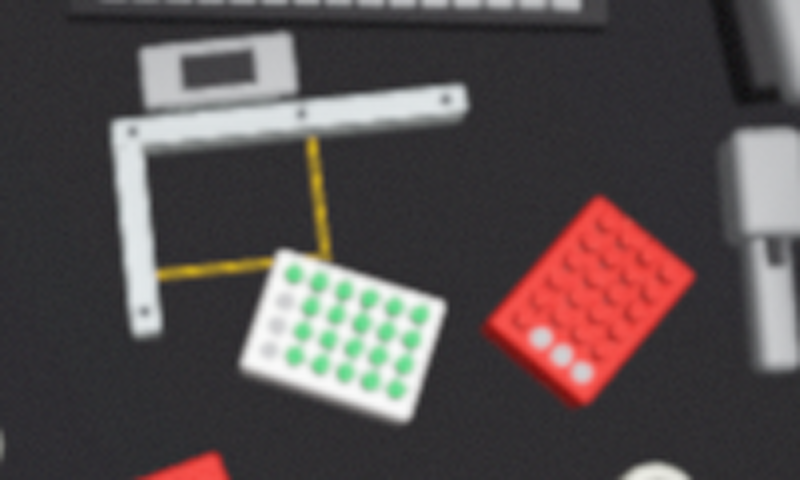

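The rack meant is the white, green-capped one at px (291,188), with three empty places at its left (+y) end. The look-alikes are red (245,241), red (352,179), yellow (176,262) and black (320,266), all wrong in colour. The small white rack at (160,182) has no tubes. The crop confirms the choice. The stop's inside corner is near px (241,144).

```bash
cat >> h.py <<'E'
def measure(n,im,d,s=None,box=None):
    C=cloud(n,d,s);hsv=cv2.cvtColor(im,cv2.COLOR_RGB2HSV);z=C[...,2];out={}
    red=((hsv[...,0]<12)|(hsv[...,0]>168))&(hsv[...,1]>100)&(hsv[...,2]>60)
    for nm,m in(('red',red),):
        k,l,st,_=cv2.connectedComponentsWithStats(m.astype(np.uint8))
        for i in range(1,k):
            if st[i,4]<150:continue
            P=C[l==i];r=cv2.minAreaRect(P[P[:,2]>.02][:,:2].astype(np.float32))
            out[nm+str(i)]=(np.percentile(P[:,2],[50,97]).round(3),cv2.boxPoints(r).round(3).tolist())
    return C,hsv,out
E
python3 - <<'E'
from h import *
o=pickle.load(open('o.pkl','rb'))
s,im,d=o['top'];C,hsv,out=measure('top',im,d)
for k in out.items(): print(k)
# dock bar tops : z 24..36mm white
m=(hsv[...,1]<70)&(hsv[...,2]>110)&(abs(C[...,2]-.03)<.006)
P=C[m]
def near(P,a,b): return P[(P[:,0]>a[0])&(P[:,0]<a[1])&(P[:,1]>b[0])&(P[:,1]<b[1])]
L=near(P,(.66,.76),(-.21,-.02)); S=near(P,(.55,.66),(0.0,.08))
def line(Q,ax):
    Q=Q.copy()
    for _ in range(4):
        f=np.polyfit(Q[:,ax],Q[:,1-ax],1);r=Q[:,1-ax]-np.polyval(f,Q[:,ax]);Q=Q[abs(r)<.013]
    return f,np.percentile(r,[2,98]),len(Q)
print('long x=f(y)',line(L,1));print('short y=f(x)',line(S,0))
print('Lz',np.median(L[:,2]),'Sz',np.median(S[:,2]))
# yellow tape
y=(hsv[...,0]>18)&(hsv[...,0]<32)&(hsv[...,1]>120)&(hsv[...,2]>110);y[:, :242]=0;y[:,295:]=0;y[:130]=0;y[185:]=0
v,u=np.nonzero(y);Q=ray('top',np.c_[u,v],0)
a=Q[Q[:,1]<-.105]; b=Q[(Q[:,1]>-.09)]
print('tape x-dir line y=f(x)',np.polyfit(a[:,0],a[:,1],1),a[:,0].min(),a[:,0].max(),'y-dir line x=f(y)',np.polyfit(b[:,1],b[:,0],1),len(a),len(b))
# rack top face via both views
for n in('top','side'):
    s,im,d=o[n];C,hsv,_=measure(n,im,d)
    m=(((hsv[...,1]<60)&(hsv[...,2]>120))|((hsv[...,0]>40)&(hsv[...,0]<90)&(hsv[...,1]>70)))
    m&=(C[...,2]>.033)&(C[...,2]<.07)&(abs(C[...,0]-.545)<.11)&(C[...,1]<0.01)&(C[...,1]>-.22)
    k,l,st,_=cv2.connectedComponentsWithStats(m.astype(np.uint8));i=1+np.argmax(st[1:,4]);P=C[l==i]
    g=P[:,2];r=cv2.minAreaRect(P[:,:2].astype(np.float32));print(n,r,np.percentile(g,[20,50,97]),cv2.boxPoints(r).round(3).tolist())
E
```

```text
('red10', (array([0.042, 0.062]), [[0.28600001335144043, -0.07500000298023224], [0.5889999866485596, -0.38499999046325684], [0.6650000214576721, -0.3100000023841858], [0.3619999885559082, -0.0010000000474974513]]))
('red11', (array([0.042, 0.062]), [[0.31299999356269836, 0.07599999755620956], [0.36399999260902405, -0.04699999839067459], [0.453000009059906, -0.010999999940395355], [0.4020000100135803, 0.11299999803304672]]))
long x=f(y) (array([-0.11645198,  0.71473558]), array([-0.01040287,  0.01180013]), 394)
short y=f(x) (array([ 0.12867787, -0.02519009]), array([-0.00958323,  0.00975264]), 214)
Lz 0.030747616873163297 Sz 0.03103360834486102Traceback (most recent call last):
  File "<stdin>", line 21, in <module>
    raise TypeError("expected non-empty vector for x")
TypeError: expected non-empty vector for x
```

Run:
```python
from h import *
o=pickle.load(open('o.pkl','rb'))
for n in('top','side'):
    s,im,d=o[n];C,hsv,_=measure(n,im,d)
    m=(((hsv[...,1]<60)&(hsv[...,2]>120))|((hsv[...,0]>40)&(hsv[...,0]<90)&(hsv[...,1]>70)))
    m&=(C[...,2]>.033)&(C[...,2]<.07)&(abs(C[...,0]-.545)<.11)&(C[...,1]<0.01)&(C[...,1]>-.22)
    k,l,st,_=cv2.connectedComponentsWithStats(m.astype(np.uint8));i=1+np.argmax(st[1:,4]);P=C[l==i]
    r=cv2.minAreaRect(P[:,:2].astype(np.float32));print(n,r,np.percentile(P[:,2],[20,50,97]),cv2.boxPoints(r).round(3).tolist())
```

```text
top ((0.5456130504608154, -0.10642114281654358), (0.13357099890708923, 0.09641754627227783), 72.90037536621094) [0.03980313 0.04235338 0.06113445] [[0.47999998927116394, -0.15600000321865082], [0.5720000267028809, -0.18400000035762787], [0.6110000014305115, -0.05700000002980232], [0.5189999938011169, -0.02800000086426735]]
side ((0.5419381856918335, -0.1042778417468071), (0.1364585906267166, 0.09808559715747833), 72.67393493652344) [0.03722459 0.04611418 0.05702504] [[0.4749999940395355, -0.1550000011920929], [0.5680000185966492, -0.18400000035762787], [0.609000027179718, -0.05400000140070915], [0.5149999856948853, -0.02500000037252903]]
```

>>> {"api": "step_arm", "payload": {
  "plan": [
    [[70,40,-30,0,0,0,5],[70,40,-30,0,0,0,5],[70,40,-30,0,0,0,5],[70,30,-40,0,0,0,5],[70,20,-45,0,0,0,3]]
  ]
}}

```text
clock: 0.6
eef_pos: [0.3423, 0.4247, 0.2407]
tool_rot: [0.998, 0.063, -0.0, 0.001]
wrist_force: [0.1, -0.5, -0.0]
grip_width: 0.0702
gripper_force: 0.0
```

>>> {"api": "step_arm", "payload": {
  "plan": [
    [[70,8,-49,0,0,0,0],[70,8,-49,0,0,0,0],[70,8,-49,0,0,0,0],[70,8,-49,0,0,0,0],[70,8,-49,0,0,0,0]]
  ]
}}

```text
clock: 1.1
eef_pos: [0.3804, 0.1791, 0.2414]
tool_rot: [0.998, 0.063, -0.0, 0.0]
wrist_force: [0.6, 0.6, 0.2]
grip_width: 0.07
gripper_force: 0.0
```

>>> {"api": "step_arm", "payload": {
  "plan": [
    [[70,8,-49,0,0,0,0],[70,8,-49,0,0,0,0],[70,8,-49,0,0,0,0],[70,8,-49,0,0,0,0],[70,8,-49,-20,0,0,0]]
  ]
}}

```text
clock: 1.6
eef_pos: [0.4217, -0.0625, 0.2248]
tool_rot: [0.998, 0.063, 0.003, -0.0]
wrist_force: [2.0, 1.2, 0.4]
grip_width: 0.0702
gripper_force: 0.0
```

>>> {"api": "step_arm", "payload": {
  "plan": [
    [[70,6,-25,0,0,0,0],[70,5,-25,-20,0,0,0],[70,0,0,-40,0,0,0],[70,0,0,-20,0,0,0],[70,0,0,0,0,0,0]]
  ]
}}

```text
clock: 2.1
eef_pos: [0.4286, -0.111, 0.1399]
tool_rot: [0.998, 0.062, -0.004, -0.0]
wrist_force: [0.2, 0.4, 0.4]
grip_width: 0.0699
gripper_force: 0.0
```

Run:
```python
from h import *
s,im,d=snap('wrist');save('w1.png',im);print(s['eef_pos'],s['wrist_force'])
```

```text
[ 0.42863853 -0.11101206  0.13994932] [0.2054658  0.38043327 0.3821873 ]
```

View pics/w1.png

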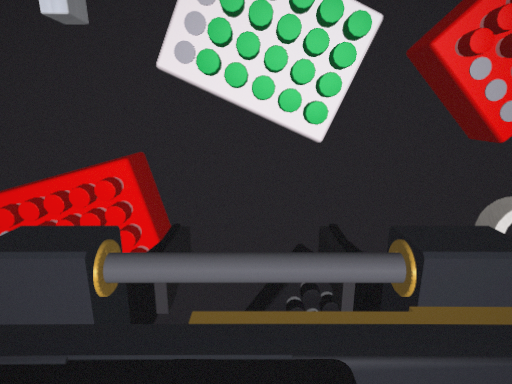

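Run:
```python
from h import *
print(ray('top',[(308,245),(345,267),(333,290),(295,268)],.04)[:,:2].round(3))
o=pickle.load(open('o.pkl','rb'));C=cloud('top',o['top'][2])
P=C[C[...,2]>.025];P=P[(P[:,0]<.42)&(P[:,0]>.24)&(P[:,1]<-.06)&(P[:,1]>-.3)];r=cv2.minAreaRect(P[:,:2].astype(np.float32));print(cv2.boxPoints(r).round(3).tolist(),np.percentile(P[:,2],97))
s=manip.sense();w=cloud('wrist',manip.grab_frame('wrist')[1],s)
for p in[(322,140),(172,232),(145,155)]: print(p,w[p[1]-3,p[0]-3].round(3),ray('wrist',[p],.04,s).round(3))
```

```text
[[ 0.373 -0.16 ]
 [ 0.312 -0.27 ]
 [ 0.244 -0.234]
 [ 0.305 -0.122]]
[[0.23600000143051147, -0.23399999737739563], [0.3199999928474426, -0.27900001406669617], [0.3840000033378601, -0.1599999964237213], [0.29899999499320984, -0.11400000005960464]] 0.0612806166833696
(322, 140) [ 0.487 -0.153  0.039] [[ 0.485 -0.156  0.04 ]]
(172, 232) [ 0.437 -0.066  0.133] [[ 0.396 -0.047  0.04 ]]
(145, 155) [ 0.451 -0.007 -0.002] [[ 0.457 -0.023  0.04 ]]
```

>>> {"api": "step_arm", "payload": {
  "plan": [
    [[70,5,0,-35,0,0,0],[70,3,0,-35,0,0,0],[70,0,0,-25,0,0,0],[70,0,0,-10,0,0,0],[70,0,0,0,0,0,0]]
  ]
}}

```text
clock: 2.7
eef_pos: [0.4396, -0.1104, 0.0379]
tool_rot: [0.998, 0.063, -0.0, 0.0]
wrist_force: [0.1, -0.5, -0.5]
grip_width: 0.0702
gripper_force: 0.0
```

>>> {"api": "step_arm", "payload": {
  "plan": [
    [[70,10,1.2,-3,0,0,0],[70,10,1.2,-2,0,0,0],[70,8,1,0,0,0,0],[70,6,0.7,0,0,0,0],[70,6,0.7,0,0,0,0]]
  ]
}}

```text
clock: 3.2
eef_pos: [0.4792, -0.1058, 0.033]
tool_rot: [0.998, 0.062, -0.0, -0.0]
wrist_force: [-2.1, -0.5, 0.6]
grip_width: 0.07
gripper_force: 0.8
```

>>> {"api": "step_arm", "payload": {
  "plan": [
    [[70,6,0.7,0,0,0,0],[70,6,0.7,0,0,0,0],[70,6,0.7,0,0,0,0],[70,6,0.7,0,0,0,0],[70,6,0.7,0,0,0,0]]
  ]
}}

```text
clock: 3.7
eef_pos: [0.5098, -0.1022, 0.0328]
tool_rot: [0.998, 0.062, -0.0, 0.0]
wrist_force: [-0.5, -0.0, 0.6]
grip_width: 0.0699
gripper_force: 0.7
```

>>> {"api": "step_arm", "payload": {
  "plan": [
    [[70,6,0.7,0,0,0,0],[70,6,0.7,0,0,0,0],[70,6,0.7,0,0,0,0],[70,6,0.7,0,0,0,0],[70,6,0.7,0,0,0,0]]
  ]
}}

```text
clock: 4.2
eef_pos: [0.5393, -0.0987, 0.0328]
tool_rot: [0.998, 0.062, -0.001, 0.0]
wrist_force: [-3.2, 0.2, 2.4]
grip_width: 0.0697
gripper_force: 1.8
```

Run:
```python
from h import *
s,im,d=snap('top');save('t2.png',cv2.resize(im[105:285,165:405],None,fx=3,fy=3,interpolation=cv2.INTER_CUBIC));print(s['eef_pos'],s['wrist_force'])
```

```text
[ 0.53926805 -0.09871103  0.03284059] [-3.20851817  0.16286812  2.44336849]
```

View pics/t2.png

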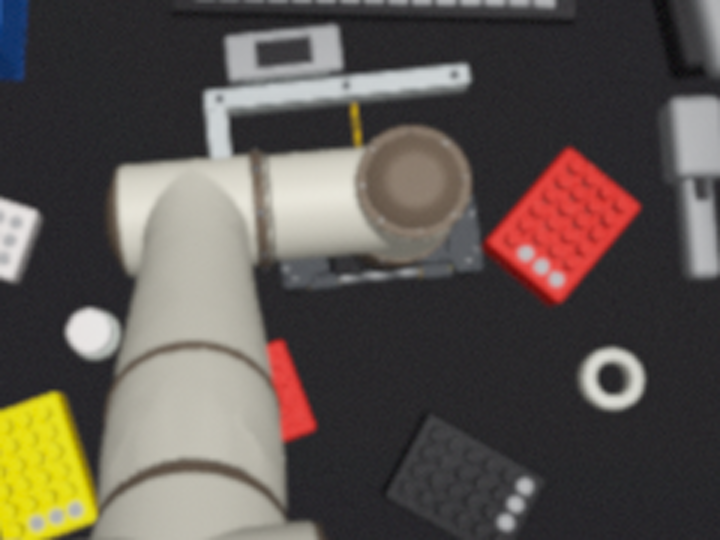

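The arm hides the rack from the top camera here, with the gripper body at about (380,270), and everything else is still in place. I'll use the wrist depth instead.

```bash
cat >> h.py <<'E'
A=np.deg2rad(7.0);D0=np.array([.698,.055])
def todock(P): 
    q=P[:,:2]-D0;c,s_=np.cos(A),np.sin(A);return np.c_[q@[c,s_],q@[-s_,c]]*1000
def wrist_rep(f=None):
    s,im,d=snap('wrist');C=cloud('wrist',d,s);hsv=cv2.cvtColor(im,cv2.COLOR_RGB2HSV)
    if f: save(f,im)
    print('clk',s['clock'],'tcp dock',todock(s['eef_pos'][None]).round(1),'z',s['eef_pos'][2],'F',s['wrist_force'].round(1))
    m=(hsv[...,0]>40)&(hsv[...,0]<90)&(hsv[...,1]>90)&(abs(C[...,2]-.058)<.008)
    k,l,st,ce=cv2.connectedComponentsWithStats(m.astype(np.uint8));c=[]
    for i in range(1,k):
        if st[i,4]>60 and st[i,0]>2 and st[i,1]>2 and st[i,0]+st[i,2]<510:
            c.append(np.r_[ray('wrist',[ce[i]],.058,s)[0,:2],np.median(C[l==i][:,2])])
    c=np.array(c);q=todock(c);print('caps dock',np.c_[q,c[:,2]*1000].round(1).tolist())
    return s,im,C,hsv
E
python3 -c "
from h import *
wrist_rep('w2.png')"
```

```text
clk 4.25 tcp dock [[-174.9 -133.3]] z 0.0329575865012865 F [ 0.5  0.4 -0.3]
caps dock [[-86.0, -74.1, 57.5], [-85.9, -93.4, 57.5], [-85.8, -112.9, 57.6], [-85.6, -132.2, 57.6], [-85.6, -151.7, 57.6], [-85.6, -171.0, 57.6], [-105.3, -93.6, 57.5], [-105.3, -112.9, 57.6], [-105.2, -132.2, 57.6], [-105.1, -151.8, 57.6], [-105.1, -171.1, 57.6], [-124.6, -93.8, 57.5], [-124.6, -113.1, 57.5], [-124.6, -132.4, 57.6], [-124.5, -151.8, 57.6], [-124.4, -171.1, 57.5], [-143.8, -93.8, 57.4], [-143.9, -113.1, 57.5], [-143.8, -132.5, 57.5], [-143.7, -151.8, 57.5], [-143.7, -171.1, 57.5]]
```

View pics/w2.png

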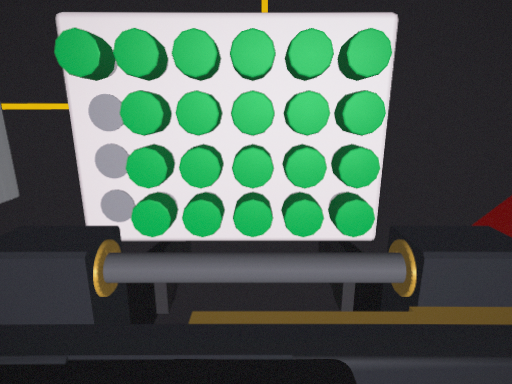

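The rack sits square against both fingers. Its centre in the stop's frame is (-115, -122), so it has about 67 mm to go in x and 55 mm in y.

>>> {"api": "step_arm", "payload": {
  "plan": [
    [[70,6,0.7,0,0,0,0],[70,8,1,0,0,0,0],[70,8,1,0,0,0,0],[70,8,1,0,0,0,0],[70,8,1,0,0,0,0]]
  ]
}}

```text
clock: 4.8
eef_pos: [0.5777, -0.094, 0.0329]
tool_rot: [0.998, 0.062, -0.0, 0.0]
wrist_force: [-3.2, -0.6, 2.7]
grip_width: 0.07
gripper_force: 1.5
```

>>> {"api": "step_arm", "payload": {
  "plan": [
    [[70,6,0.7,0,0,0,0],[70,5,0.6,0,0,0,0],[70,4,0.5,0,0,0,0],[70,3,0.4,0,0,0,0],[70,2,0.2,0,0,0,0]]
  ]
}}

```text
clock: 5.3
eef_pos: [0.5974, -0.0916, 0.0329]
tool_rot: [0.998, 0.062, -0.0, 0.0]
wrist_force: [-3.6, -0.6, 2.5]
grip_width: 0.0699
gripper_force: 1.7
```

Run:
```python
from h import *
s,im,C,hsv=wrist_rep()
m=(hsv[...,1]<70)&(abs(C[...,2]-.03)<.004);P=todock(C[m])
for y in range(-200,-20,20):
    q=P[(abs(P[:,1]-y)<6)&(P[:,0]>-40)&(P[:,0]<40)]
    if len(q)>10: print('bar y',y,np.percentile(q[:,0],[2,98]).round(1),len(q))
for x in range(-140,-20,20):
    q=P[(abs(P[:,0]-x)<6)&(P[:,1]>-20)&(P[:,1]<40)]
    if len(q)>10: print('short x',x,np.percentile(q[:,1],[2,98]).round(1),len(q))
```

```text
clk 5.3 tcp dock [[-117.7 -133.3]] z 0.032889639900059914 F [-3.6 -0.6  2.5]
caps dock [[-28.8, -74.3, 57.5], [-28.7, -93.6, 57.5], [-28.6, -113.0, 57.6], [-28.4, -132.4, 57.6], [-28.5, -151.9, 57.6], [-28.5, -171.2, 57.5], [-48.1, -93.7, 57.5], [-48.0, -113.0, 57.6], [-48.0, -132.4, 57.6], [-47.9, -152.0, 57.6], [-47.9, -171.3, 57.6], [-67.4, -93.9, 57.5], [-67.4, -113.2, 57.6], [-67.4, -132.5, 57.6], [-67.3, -151.9, 57.6], [-67.2, -171.3, 57.6], [-86.7, -94.0, 57.4], [-86.6, -113.3, 57.5], [-86.6, -132.6, 57.5], [-86.6, -151.9, 57.5], [-86.5, -171.2, 57.5]]
```

>>> {"api": "step_arm", "payload": {
  "plan": [
    [[70,2,0.2,0,0,0,0],[70,2,0.3,0,0,0,0],[70,1,0.1,0,0,0,0],[70,1,0.1,0,0,0,0],[70,0,0,0,0,0,0]]
  ]
}}

```text
clock: 5.85
eef_pos: [0.6035, -0.091, 0.0329]
tool_rot: [0.998, 0.062, 0.0, -0.0]
wrist_force: [-1.6, -0.4, 1.2]
grip_width: 0.0704
gripper_force: 1.1
```

>>> {"api": "step_arm", "payload": {
  "plan": [
    [[70,1,0.1,0,0,0,0],[70,1,0.1,0,0,0,0]]
  ]
}}

```text
clock: 6.05
eef_pos: [0.6053, -0.0908, 0.0329]
tool_rot: [0.998, 0.062, 0.0, -0.0]
wrist_force: [-3.1, 0.1, 0.6]
grip_width: 0.0701
gripper_force: 1.3
```

>>> {"api": "step_arm", "payload": {
  "plan": [
    [[70,1,0.1,0,0,0,0],[70,0.5,0.1,0,0,0,0]]
  ]
}}

```text
clock: 6.25
eef_pos: [0.6058, -0.0907, 0.0328]
tool_rot: [0.998, 0.062, -0.001, 0.0]
wrist_force: [-5.4, 0.9, 4.2]
grip_width: 0.0701
gripper_force: 2.9
```

>>> {"api": "step_arm", "payload": {
  "plan": [
    [[70,0.5,0.1,0,0,0,0],[70,0.5,0,0,0,0,0]]
  ]
}}

```text
clock: 6.45
eef_pos: [0.6059, -0.0907, 0.0329]
tool_rot: [0.998, 0.062, -0.002, 0.0]
wrist_force: [-7.7, -0.2, 5.6]
grip_width: 0.07
gripper_force: 3.8
```

>>> {"api": "step_arm", "payload": {
  "plan": [
    [[70,0.5,0.1,0,0,0,0],[70,0.5,0,0,0,0,0]]
  ]
}}

```text
clock: 6.65
eef_pos: [0.6059, -0.0907, 0.0328]
tool_rot: [0.998, 0.062, -0.003, 0.0]
wrist_force: [-9.4, 0.7, 7.2]
grip_width: 0.0702
gripper_force: 4.8
```

>>> {"api": "step_arm", "payload": {
  "plan": [
    [[70,-6,-0.7,0,0,0,0],[70,-15,-1.8,0,0,0,0],[70,0,0,30,0,0,0],[70,0,0,40,0,0,0],[40,0,-10,30,0,0,0]]
  ]
}}

```text
clock: 7.15
eef_pos: [0.5901, -0.1022, 0.1355]
tool_rot: [0.998, 0.063, 0.003, 0.0]
wrist_force: [1.6, 0.3, -0.2]
grip_width: 0.0669
gripper_force: 0.0
```

Run:
```python
from h import *
print(manip.sense()['qpos'].round(2),manip.sense()['eef_pos'].round(3))
s,im,d=snap('top');save('t3.png',im);pickle.dump((s,im,d),open('t3.pkl','wb'))
s,im,C,hsv=wrist_rep('w3.png')
m=(hsv[...,1]<70)&(hsv[...,2]>90)&(abs(C[...,2]-.03)<.004);P=todock(C[m])
for y in range(-200,-20,20):
    q=P[(abs(P[:,1]-y)<6)&(P[:,0]>-40)&(P[:,0]<40)]
    if len(q)>10: print('bar y',y,np.percentile(q[:,0],[2,98]).round(1),len(q))
for x in range(-140,-20,20):
    q=P[(abs(P[:,0]-x)<6)&(P[:,1]>-20)&(P[:,1]<40)]
    if len(q)>10: print('short x',x,np.percentile(q[:,1],[2,98]).round(1),len(q))
```

```text
[ 0.1   0.43 -0.21  0.   -0.93  1.6 ] [ 0.59  -0.102  0.136]
clk 7.2 tcp dock [[-123.6 -144.9]] z 0.14104070037233113 F [ 2.  -0.4  3.9]
caps dock [[-20.5, -73.9, 57.5], [-20.4, -93.5, 57.4], [-20.2, -113.2, 57.6], [-20.1, -132.7, 57.5], [-20.0, -152.3, 57.7], [-20.0, -172.1, 57.5], [-40.0, -93.6, 57.5], [-39.9, -113.1, 57.6], [-39.8, -132.7, 57.6], [-39.7, -152.5, 57.6], [-39.6, -172.1, 57.5], [-59.6, -93.7, 57.6], [-59.6, -113.3, 57.5], [-59.5, -132.8, 57.6], [-59.4, -152.6, 57.7], [-59.3, -172.2, 57.6], [-79.2, -93.9, 57.4], [-79.2, -113.3, 57.5], [-79.2, -132.9, 57.5], [-79.2, -152.6, 57.6], [-79.0, -172.3, 57.5]]
bar y -200 [-0.6 18.5] 504
bar y -180 [ 0.7 18.4] 459
bar y -160 [ 0.6 18.3] 460
bar y -140 [ 0.5 18.3] 459
bar y -120 [ 0.4 18.4] 449
bar y -100 [ 0.3 17.3] 440
bar y -80 [ 0.1 17.2] 449
bar y -60 [-0.1 16.9] 447
bar y -40 [-2.2 17.5] 527
short x -140 [-0.2 19.1] 262
short x -120 [-0.  19.2] 362
short x -100 [ 0.1 19.6] 386
short x -80 [ 0.4 19.3] 423
short x -60 [ 0.3 19.7] 439
short x -40 [ 0.  19.6] 449
```

View pics/w3.png

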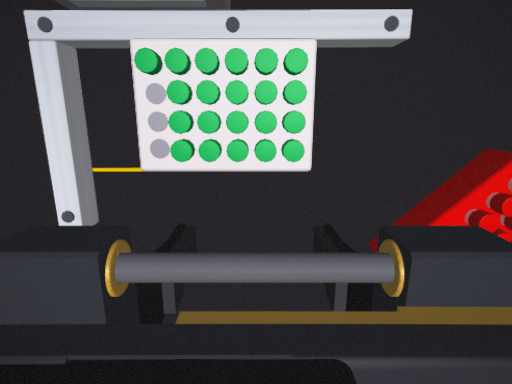

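>>> {"api": "step_arm", "payload": {
  "plan": [
    [[40,8,-14,0,0,0,-8.2],[40,8,-14,0,0,0,-8.2],[40,8,-14,0,0,0,-8.2],[40,8,-14,0,0,0,-8.2],[40,8,-13,0,0,0,-8.2]]
  ]
}}

```text
clock: 7.75
eef_pos: [0.629, -0.1724, 0.1323]
tool_rot: [0.956, -0.294, 0.001, -0.0]
wrist_force: [-0.4, -0.1, -0.2]
grip_width: 0.04
gripper_force: 0.0
```

>>> {"api": "step_arm", "payload": {
  "plan": [
    [[40,8,0,0,0,0,-8.2],[40,8,0,0,0,0,-8.2],[40,8,0,0,0,0,-8.2],[40,8,0,0,0,0,-8.2],[40,8,0,0,0,0,-8.2]]
  ]
}}

```text
clock: 8.25
eef_pos: [0.669, -0.1717, 0.1321]
tool_rot: [0.792, -0.61, 0.001, -0.001]
wrist_force: [0.0, -0.6, 0.2]
grip_width: 0.0401
gripper_force: 0.0
```

>>> {"api": "step_arm", "payload": {
  "plan": [
    [[40,7,0,0,0,0,-8],[40,0,0,0,0,0,0]]
  ]
}}

```text
clock: 8.45
eef_pos: [0.6761, -0.1717, 0.1319]
tool_rot: [0.75, -0.662, 0.001, -0.001]
wrist_force: [-0.3, 0.6, -0.2]
grip_width: 0.0402
gripper_force: 0.0
```

Run:
```python
from h import *
s=manip.sense();print(todock(s['eef_pos'][None]).round(1),s['eef_pos'].round(4),s['qpos'].round(2),s['grip_width'],np.degrees(2*np.arctan2(s['tool_rot'][1],s['tool_rot'][0])))
print('todock red corner',todock(ray('top',[(355,154),(327,186)],.042)).round(0))
```

```text
[[ -49.4 -222.3]] [ 0.6761 -0.1717  0.1319] [-0.02  0.59  0.06 -0.   -1.04  0.14] 0.04015347288749575 -82.83747351042085
todock red corner [[ -84. -352.]
 [-176. -253.]]
```

>>> {"api": "step_arm", "payload": {
  "plan": [
    [[40,0,0,-35,0,0,0],[40,0,0,-35,0,0,0],[40,0,0,-20,0,0,0],[40,0,0,-9,0,0,0],[40,0,0,0,0,0,0]]
  ]
}}

```text
clock: 8.95
eef_pos: [0.6741, -0.1718, 0.0323]
tool_rot: [0.75, -0.661, -0.001, 0.001]
wrist_force: [-0.0, 0.1, -0.2]
grip_width: 0.04
gripper_force: 0.0
```

>>> {"api": "step_arm", "payload": {
  "plan": [
    [[40,-0.7,6,0,0,0,0],[40,-0.8,6,0,0,0,0],[40,-0.7,6,0,0,0,0],[40,-0.8,6,0,0,0,0],[40,-0.7,6,0,0,0,0]]
  ]
}}

```text
clock: 9.45
eef_pos: [0.6717, -0.142, 0.0352]
tool_rot: [0.75, -0.661, 0.001, -0.0]
wrist_force: [0.3, -3.7, 3.0]
grip_width: 0.0401
gripper_force: 1.9
```

>>> {"api": "step_arm", "payload": {
  "plan": [
    [[40,-0.7,6,0,0,0,0],[40,-0.8,6,0,0,0,0],[40,-0.7,6,0,0,0,0],[40,-0.8,6,0,0,0,0],[40,-0.7,6,0,0,0,0]]
  ]
}}

```text
clock: 9.95
eef_pos: [0.6673, -0.1114, 0.0339]
tool_rot: [0.75, -0.662, 0.0, -0.0]
wrist_force: [-0.2, -4.1, 3.5]
grip_width: 0.0401
gripper_force: 1.9
```

>>> {"api": "step_arm", "payload": {
  "plan": [
    [[40,-0.5,4,0,0,0,0],[40,-0.4,3,0,0,0,0],[40,-0.3,2,0,0,0,0],[40,-0.2,2,0,0,0,0],[40,-0.1,1,0,0,0,0]]
  ]
}}

```text
clock: 10.45
eef_pos: [0.6657, -0.0998, 0.0338]
tool_rot: [0.75, -0.662, -0.0, 0.0]
wrist_force: [0.7, -3.5, 2.4]
grip_width: 0.0399
gripper_force: 1.8
```

>>> {"api": "step_arm", "payload": {
  "plan": [
    [[40,-0.1,1,0,0,0,0],[40,-0.1,1,0,0,0,0]]
  ]
}}

```text
clock: 10.65
eef_pos: [0.6655, -0.0979, 0.0338]
tool_rot: [0.75, -0.662, -0.0, 0.0]
wrist_force: [0.4, -4.0, 2.5]
grip_width: 0.04
gripper_force: 1.8
```

>>> {"api": "step_arm", "payload": {
  "plan": [
    [[40,-0.1,1,0,0,0,0],[40,-0.1,0.5,0,0,0,0]]
  ]
}}

```text
clock: 10.85
eef_pos: [0.6654, -0.0963, 0.0338]
tool_rot: [0.75, -0.662, -0.0, 0.0]
wrist_force: [0.4, -3.9, 2.5]
grip_width: 0.0401
gripper_force: 1.7
```

>>> {"api": "step_arm", "payload": {
  "plan": [
    [[40,-0.1,1,0,0,0,0],[40,-0.1,0.5,0,0,0,0]]
  ]
}}

```text
clock: 11.05
eef_pos: [0.6652, -0.0948, 0.0338]
tool_rot: [0.75, -0.662, -0.0, 0.0]
wrist_force: [0.5, -3.8, 1.6]
grip_width: 0.0399
gripper_force: 2.2
```

>>> {"api": "step_arm", "payload": {
  "plan": [
    [[40,-0.1,0.5,0,0,0,0],[40,0,0.5,0,0,0,0]]
  ]
}}

```text
clock: 11.25
eef_pos: [0.6653, -0.0946, 0.0338]
tool_rot: [0.75, -0.662, 0.0, 0.0]
wrist_force: [1.2, -7.7, 0.6]
grip_width: 0.04
gripper_force: 3.8
```

>>> {"api": "step_arm", "payload": {
  "plan": [
    [[40,-0.1,0.5,0,0,0,0],[40,0,0.5,0,0,0,0]]
  ]
}}

```text
clock: 11.45
eef_pos: [0.6656, -0.0944, 0.0338]
tool_rot: [0.75, -0.661, 0.001, 0.0]
wrist_force: [3.3, -10.5, 0.4]
grip_width: 0.0399
gripper_force: 5.3
```

>>> {"api": "step_arm", "payload": {
  "plan": [
    [[40,0.6,-6,0,0,0,0],[40,1.8,-15,0,0,0,0],[40,0,0,30,0,0,0],[40,0,0,40,0,0,0],[40,0,0,30,0,0,0]]
  ]
}}

```text
clock: 11.95
eef_pos: [0.6676, -0.1142, 0.1353]
tool_rot: [0.75, -0.662, -0.0, -0.0]
wrist_force: [0.5, -0.8, 1.1]
grip_width: 0.0399
gripper_force: 0.0
```

>>> {"api": "step_arm", "payload": {
  "plan": [
    [[70,-10,0,0,0,0,8.2],[70,-10,0,0,0,0,8.2],[70,-10,0,0,0,0,8.2],[70,-10,8,0,0,0,8.2],[70,-10,12,0,0,0,8.2]]
  ]
}}

```text
clock: 12.45
eef_pos: [0.6165, -0.0942, 0.1332]
tool_rot: [0.935, -0.355, -0.001, -0.0]
wrist_force: [0.3, 0.4, -0.2]
grip_width: 0.0677
gripper_force: 0.0
```

>>> {"api": "step_arm", "payload": {
  "plan": [
    [[70,-10,12,0,0,0,8.2],[70,-10,12,0,0,0,8.2],[70,-10,12,0,0,0,8.2],[70,-10,12,0,0,0,8.2],[70,-10,12,0,0,0,8.2]]
  ]
}}

```text
clock: 12.95
eef_pos: [0.5666, -0.0335, 0.1334]
tool_rot: [1.0, -0.005, -0.001, -0.0]
wrist_force: [0.3, 0.7, -0.2]
grip_width: 0.0703
gripper_force: 0.0
```

>>> {"api": "step_arm", "payload": {
  "plan": [
    [[70,-6,4,0,0,0,8],[70,0,0,0,0,0,0],[70,0,0,0,0,0,0]]
  ]
}}

```text
clock: 13.25
eef_pos: [0.5615, -0.03, 0.1338]
tool_rot: [0.998, 0.061, -0.0, -0.0]
wrist_force: [0.1, 0.7, 0.8]
grip_width: 0.0702
gripper_force: 0.0
```

```bash
cat > chk.py <<'E'
from h import *
import sys
s,im,C,hsv=wrist_rep(sys.argv[1])
print(s['eef_pos'].round(4),np.degrees(2*np.arctan2(s['tool_rot'][1],s['tool_rot'][0])))
m=(hsv[...,1]<70)&(hsv[...,2]>90)&(abs(C[...,2]-.03)<.004);P=todock(C[m])
for y in range(-240,0,20):
    q=P[(abs(P[:,1]-y)<6)&(P[:,0]>-20)&(P[:,0]<40)]
    if len(q)>10: print('bar y',y,np.percentile(q[:,0],[2,98]).round(1),len(q))
for x in range(-140,-20,20):
    q=P[(abs(P[:,0]-x)<6)&(P[:,1]>-20)&(P[:,1]<40)]
    if len(q)>10: print('short x',x,np.percentile(q[:,1],[2,98]).round(1),len(q))
E
python3 chk.py w4.png
```

```text
clk 13.25 tcp dock [[-145.8  -67.7]] z 0.1337509926867959 F [0.1 0.7 0.8]
caps dock [[-21.6, -17.3, 57.5], [-21.5, -36.9, 57.6], [-21.2, -56.4, 57.6], [-21.1, -76.0, 57.6], [-21.0, -95.7, 57.6], [-20.9, -115.3, 57.6], [-40.5, -115.5, 57.6], [-41.0, -36.9, 57.5], [-40.8, -56.5, 57.6], [-40.6, -76.1, 57.6], [-40.5, -95.8, 57.6], [-60.6, -37.0, 57.5], [-60.3, -56.6, 57.6], [-60.3, -76.4, 57.7], [-60.1, -95.9, 57.6], [-60.1, -115.6, 57.6], [-80.2, -37.2, 57.5], [-80.2, -56.7, 57.6], [-80.1, -76.5, 57.6], [-79.8, -96.2, 57.6], [-79.7, -115.7, 57.5]]
[ 0.5615 -0.03    0.1338] 6.966058431360585
short x -140 [-0.4 18.9] 298
short x -120 [-0.1 19. ] 392
short x -100 [ 0.1 18.9] 401
short x -80 [ 2.4 19.3] 370
short x -60 [ 2.8 20.2] 441
short x -40 [ 3.4 20.3] 440
```

View pics/w4.png

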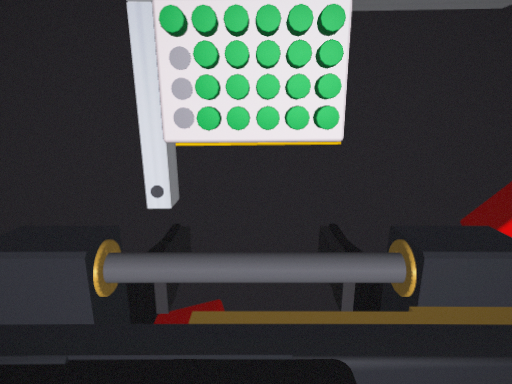

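>>> {"api": "step_arm", "payload": {
  "plan": [
    [[50,0,0,-20,0,0,0.2],[50,0,0,-35,0,0,0],[50,0,0,-30,0,0,0],[50,0,0,-15,0,0,0],[50,0,0,0,0,0,0]]
  ]
}}

```text
clock: 13.8
eef_pos: [0.5599, -0.0307, 0.0311]
tool_rot: [0.998, 0.063, -0.003, 0.0]
wrist_force: [-0.3, -0.7, 0.5]
grip_width: 0.0505
gripper_force: 0.0
```

>>> {"api": "step_arm", "payload": {
  "plan": [
    [[50,9,1.1,0,0,0,0],[50,9,1.1,0,0,0,0],[50,6,0.7,0,0,0,0],[50,5,0.6,0,0,0,0],[50,2,0.2,0,0,0,0]]
  ]
}}

```text
clock: 14.3
eef_pos: [0.5935, -0.026, 0.0344]
tool_rot: [0.998, 0.064, 0.001, -0.0]
wrist_force: [-0.3, 1.0, 0.7]
grip_width: 0.0501
gripper_force: 0.0
```

>>> {"api": "step_arm", "payload": {
  "plan": [
    [[50,1,0.1,0,0,0,0],[50,1,0.1,0,0,0,0]]
  ]
}}

```text
clock: 14.5
eef_pos: [0.5943, -0.026, 0.0339]
tool_rot: [0.998, 0.064, -0.0, -0.0]
wrist_force: [0.2, 0.5, -0.7]
grip_width: 0.0496
gripper_force: 0.0
```

>>> {"api": "step_arm", "payload": {
  "plan": [
    [[50,1,0.1,0,0,0,0],[50,1,0.1,0,0,0,0]]
  ]
}}

```text
clock: 14.7
eef_pos: [0.5963, -0.0258, 0.0339]
tool_rot: [0.998, 0.064, -0.0, 0.0]
wrist_force: [-0.8, -0.6, 0.1]
grip_width: 0.0497
gripper_force: 0.0
```

>>> {"api": "step_arm", "payload": {
  "plan": [
    [[50,0.7,0.1,0,0,0,0],[50,0.6,0.1,0,0,0,0]]
  ]
}}

```text
clock: 14.9
eef_pos: [0.5973, -0.0256, 0.0338]
tool_rot: [0.998, 0.064, -0.001, 0.0]
wrist_force: [-1.5, 0.3, 1.6]
grip_width: 0.05
gripper_force: 0.8
```

>>> {"api": "step_arm", "payload": {
  "plan": [
    [[50,0.6,0.1,0,0,0,0],[50,0.6,0.1,0,0,0,0]]
  ]
}}

```text
clock: 15.1
eef_pos: [0.5975, -0.0257, 0.0337]
tool_rot: [0.998, 0.064, -0.002, 0.0]
wrist_force: [-4.2, 0.1, 3.6]
grip_width: 0.0499
gripper_force: 2.5
```

>>> {"api": "step_arm", "payload": {
  "plan": [
    [[50,0.6,0.1,0,0,0,0],[50,0.6,0.1,0,0,0,0]]
  ]
}}

```text
clock: 15.3
eef_pos: [0.5976, -0.0257, 0.0337]
tool_rot: [0.998, 0.064, -0.003, 0.0]
wrist_force: [-7.1, 0.3, 6.7]
grip_width: 0.0501
gripper_force: 3.9
```

>>> {"api": "step_arm", "payload": {
  "plan": [
    [[50,0.6,0.1,0,0,0,0],[50,0,0,0,0,0,0]]
  ]
}}

```text
clock: 15.5
eef_pos: [0.5976, -0.0257, 0.0336]
tool_rot: [0.998, 0.064, -0.004, 0.0]
wrist_force: [-8.1, 0.3, 6.3]
grip_width: 0.0504
gripper_force: 4.0
```

>>> {"api": "step_arm", "payload": {
  "plan": [
    [[50,-6,-0.7,0,0,0,0],[50,-20,-2.4,0,0,0,0],[50,-10,0,30,0,0,0],[50,-10,0,40,0,0,0],[50,0,-20,40,0,0,0]]
  ]
}}

```text
clock: 16.0
eef_pos: [0.5544, -0.0471, 0.145]
tool_rot: [0.998, 0.065, 0.0, -0.0]
wrist_force: [1.5, 0.2, 0.6]
grip_width: 0.0497
gripper_force: 0.0
```

>>> {"api": "step_arm", "payload": {
  "plan": [
    [[50,0,-10,30,0,0,0],[50,0,0,0,0,0,0],[50,0,0,0,0,0,0]]
  ]
}}

```text
clock: 16.3
eef_pos: [0.5555, -0.0581, 0.1747]
tool_rot: [0.998, 0.064, 0.002, -0.0]
wrist_force: [-0.8, -0.5, -1.7]
grip_width: 0.0501
gripper_force: 0.0
```

```bash
python3 chk.py w5.png
```

```text
clk 16.3 tcp dock [[-155.3  -94.9]] z 0.17467060715112 F [-0.8 -0.5 -1.7]
caps dock [[-21.3, -17.5, 57.6], [-21.2, -37.3, 57.6], [-21.1, -57.0, 57.6], [-20.9, -76.6, 57.6], [-20.7, -96.2, 57.6], [-20.5, -115.9, 57.6], [-40.8, -37.5, 57.6], [-40.6, -57.0, 57.6], [-40.5, -76.7, 57.5], [-40.3, -96.4, 57.7], [-40.2, -116.1, 57.6], [-60.5, -37.6, 57.6], [-60.3, -57.1, 57.6], [-60.1, -76.8, 57.7], [-59.9, -96.5, 57.7], [-59.9, -116.2, 57.6], [-80.2, -37.7, 57.6], [-80.2, -57.3, 57.6], [-79.8, -76.8, 57.6], [-79.7, -96.6, 57.6], [-79.6, -116.3, 57.6]]
[ 0.5555 -0.0581  0.1747] 7.300248037938276
bar y -240 [-0.4  1.7] 63
bar y -220 [-0.6  1.6] 60
bar y -200 [-0.5  1.9] 66
bar y -180 [-1.4  1.7] 83
bar y -160 [-1.6  1.6] 88
bar y -140 [-1.6  1.5] 84
bar y -120 [0.2 1.6] 31
bar y -100 [0.1 1.5] 30
bar y -80 [0.  1.4] 30
bar y -60 [-0.2  1.3] 30
bar y -40 [-0.3  0.9] 30
bar y -20 [-0.6  0.8] 30
short x -140 [-0.5 18.5] 246
short x -120 [-0.4 18.5] 314
short x -100 [-0.1 19.8] 318
short x -80 [ 2.5 19.9] 290
short x -60 [ 3.6 19.8] 300
short x -40 [ 3.7 20.4] 326
```

View pics/w5.png

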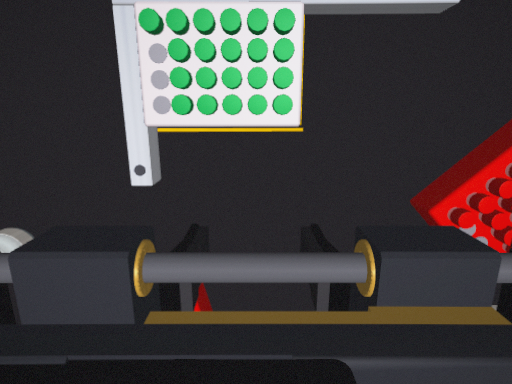

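The last view shows the rack in the corner: its left side is against the short bar (px 140, 5–125), its far side is against the back bar, and the tape outline shows only along its free sides. The caps put the rack's centre within about 2.5 mm of the bay in x and about 0.1 mm in y, and it is parallel to the bars. Both pushes also stalled against the bars, and the arm is clear.

```bash
python3 -c "
from h import *
print(manip.job_done())"
```

```text
the job is handed in; nothing more can be done
None
```

I pushed the rack into the corner of the stop and handed the job in at about 16 s of the 64 s. Both pushes stalled gently at 8–11 N with the rack parallel to the bars; the camera put its centre about 2.5 mm short in x (calibration is good to about 2 mm) and within 0.1 mm in y. I saw no sign of anything else being touched, but took no final overview picture.

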